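# Test a return spring under load and sort it

## Task

Take the return-spring unit from the rack nest nearer to the tester, seat it upright in the tester's load plate, press its cap down with a steady 15 N for about a second (the plate must never see more than 20 N) and compare the cap's top with the reference finger. If the cap stays above the mark the spring is sound: stand the unit upright in the shallow pass tray; if it sinks below the mark it is weak: stand it upright in the deeper reject bin. Leave the other unit in its nest and the other things on the table alone.

Things in the scene. Friction and masses are not known exactly. Their poses are not given: they have to be found in the camera images.
- unit_a_mid (a point): Return-spring unit: a steel foot cup (32 mm across, 12 mm high), a coil spring (27 mm across) and a plain round steel cap (30 mm across, 24 mm high), kept together by a captive guide; about 86 mm high when free and 120 to 180 g. This point is fixed to the foot, on the axis, 43 mm above the foot's underside; z runs up the axis. The two units look alike; one stands in each nest of the rack, and which in which varies.
- unit_a_cap (a point): Centre of this unit's cap, the place to grip it: on the axis, about 74 mm above the foot's underside when free; the cap's top face is 12 mm above this point and its lower rim 12 mm below. The cap slides straight down, up to 33 mm, against the spring: nothing moves below 3 N, then the force grows in proportion to the travel. The rate is not known beforehand: a sound spring needs about 1 N or a little more for each mm, a weak one about half of that.
- unit_b_mid (a point): Return-spring unit: a steel foot cup (32 mm across, 12 mm high), a coil spring (27 mm across) and a plain round steel cap (30 mm across, 24 mm high), kept together by a captive guide; about 86 mm high when free and 120 to 180 g. This point is fixed to the foot, on the axis, 43 mm above the foot's underside; z runs up the axis. The two units look alike; one stands in each nest of the rack, and which in which varies.
- unit_b_cap (a point): Centre of this unit's cap, the place to grip it: on the axis, about 74 mm above the foot's underside when free; the cap's top face is 12 mm above this point and its lower rim 12 mm below. The cap slides straight down, up to 33 mm, against the spring: nothing moves below 3 N, then the force grows in proportion to the travel. The rate is not known beforehand: a sound spring needs about 1 N or a little more for each mm, a weak one about half of that.
- nest_next (a point): Floor centre of the nest nearer to the tester in the white plastic rack (84 x 156 x 20 mm, two round nests 35 mm wide and 12 mm deep, 80 mm apart along the rack's y; this floor is 8 mm above the table). The unit standing here is the one to test. The rack's x axis is square to the row of nests.
- nest_wait (a point): Floor centre of the rack's other nest, away from the tester. The unit standing here waits and stays where it is.
- load_plate: Square steel load plate (86 x 86 x 16 mm) of the spring tester, which measures the load pressed on it; its top face is 40 mm above the table. The tester is a grey base 190 x 170 mm, 24 mm high, with a flat white console (42 mm high) on it along its -x edge and a scale column (28 mm wide at its clamp) behind the plate on its +x side, its top 124 mm above the table, 72 mm from the plate's centre. Origin: centre of the plate's underside; x and y are the tester's.
- seat (a point): Centre of the floor of the round seat sunk in the middle of the load plate, 34.6 mm wide, 6 mm deep, slightly chamfered; the unit's foot belongs on this floor, which is 34 mm above the table. Clearance around the foot is 1.3 mm. Axes as the load plate; the reference finger points at the seat along the tester's -x, so hold the unit with the fingers to its -y and +y sides there (free on the +x side to 34 mm from the axis).
- mark (a point): Reference mark: the upper edge of the tip of the steel reference finger on the scale column, 71 mm above the floor of the seat and 34 mm to its +x side. The finger is fixed. Under the test load a sound unit's cap top stands above this height, a weak one's below it.
- pass_floor (a point): Pass tray: shallow bare aluminium tray with a rubber liner, 145 x 135 mm outside, walls 16 mm high; this point is the centre of its floor, 5 mm above the table, x along the 145 mm side. It may stand on either of two places, changed over with the reject bin.
- reject_floor (a point): Reject bin: deeper black plastic bin, 145 x 130 mm outside, walls 46 mm high, 5 mm thick; this point is the centre of its floor, 5 mm above the table, x along the 145 mm side.
- caliper: Bystander: digital caliper lying flat, 200 mm long. Origin under its middle.
- ring_gauge: Bystander: plain steel ring gauge, 54 mm outside, 18 mm high. Origin under its middle.
- plug_gauge: Bystander: double-ended plug gauge lying on its side, 111 mm long. Origin under its middle.
- wrench: Bystander: open-ended wrench lying flat. Origin under its middle.
- oil_bottle: Bystander: small clear bottle, 44 mm across, 95 mm high. Origin under its middle.
- v_block: Bystander: steel V-block, 60 x 50 x 40 mm. Origin under its middle.
- pin_gauges: Bystander: wooden block 70 x 40 x 22 mm with pin gauges standing in it (44 mm high in all). Origin under its middle.
Mind the look-alikes: they are no part of the job. What is shaped like the part that bears unit_b_mid but red is not meant.

How it is judged:
By the outcome, as a careful person would: the job done as asked, in the order asked, and still so for the second after the job is handed in, with the robot touching nothing.
It also fails if it takes over 45 s, if anything falls off the work surface, if the arm or the gripper's body presses on something with over 40 N, if the wrist force passes 120 N, or if a joint passes its speed limit or range.

## Robot

A 7-joint arm with a two-finger parallel gripper is mounted at the origin on the work surface. World frame = base frame: x ahead of the robot, y to its left, z up, the work surface at z = 0. Lengths are in m, angles in rad, forces in N, time in s.
With the tool pointing down it reaches from about 0.4 to 0.85 m from the base axis. Payload 10.4 kg.
Tool frame: the origin (TCP) lies at the very end of the fingers, on their centre line; the grasp point (between the pads) lies 19 mm behind it; x points along the fingers, y is the direction in which the jaws open and shut, and the axes are right-handed (so a half turn about x gives the same grasp; the last joint's range is limited). The gripper opens to 85 mm and grips with 20 to 120 N. Pads are 22 mm wide; open, the fingers measure 114 mm over their backs; the gripper's body (76 mm by 85 mm) begins 54 mm behind the grasp point. The pads swing forward as they close: fully open they stand 13 mm farther back than shut.
Start: joints at [-1.281, 0.332, -0.065, 1.46, 0.022, 1.35, -0.088], TCP at [0.192, 0.595, 0.231] pointing down, gripper open.
Joint ranges: [-2.6, 2.6], [-0.5, 2.12], [-1.47, 1.34], [0.16, 2.42], [-1.27, 4.41], [0.06, 2.06], [-2.6, 2.6]. Speed limits (rad/s): [2.22, 2.22, 2.79, 2.79, 3.14, 3.14, 3.14].

## Interface

Orientations are given as a unit quaternion [x, y, z, w].
In Python, from workcell import monitor, camera, ticket, regions_of gives the robot as it stands.
- The arm moves only by the tool step_arm, never from a script. Its argument "increments" is a list of rows, each a list of 5 numbers: the finger opening in m, from 0 to 0.0854, then the shift along the world's x, y, z in m, then the turn about the world's z in rad. A call has 1 to 12 rows; each row shifts and turns the commanded pose from where the row before left it; what a row does not reach is not made up. A row lasts 1/12 s, in which the tool goes at most 41.7 mm and 7.16 degrees, less where a joint would pass 70% of its speed; a pose out of reach is approached as far as the arm can. A call with a gripper value outside its range is refused whole. The fingers move at their own pace and stop on an object; "force" is the grip in N (left out, the last holds). Time passes only in rows, so rows that do not move let the fingers close. It gives the time, the measured TCP pose, the force and the opening at its end, in the units of the state.
- monitor.get_obs(): the state, without advancing time (a new reading comes with each control period).
- camera(name): name is "scene" or "top"; returns a dict with "color" (480x640x3 uint8, red, green, blue), "range_z" (480x640 float32, m along the optical axis (not along the pixel's ray), 0 where there is no reading), "fx", "fy", "cx", "cy" (pixels), "k1" (the pictures are not rectified: a ray, as slopes to the right and down, at radius r is drawn at 1 + k1 r^2 times it, then the intrinsics apply), "cam_to_world" (4x4, takes a point from camera to world coordinates). Camera axes: x right, y up, looking along -z (the intrinsics and any distortion apply to the point x, -y, -z); pixel columns grow to the right and rows downward; lengths in m; the calibration is good to about 2 mm. A picture is of the moment at which its call begins.
- ticket.hand_in(): hands the job in, once; it reports no verdict.
Trained networks look in a picture, given as the dict that the camera call returned (one of the last four; its "shot" number tells which), for a name from the list of things; names that differ only in an ending like _2 or _b are one class to them, and where a whole thing is asked for, a point or a joint stands for the part that bears it (a point fixed in the world has none). Each returns a list of dicts, best first, with "p" (0 to 1); they miss things now and then, are a little off and sometimes report something else, mostly with a low value. They report only what shows in the picture. A call takes as long as a camera call. They do not tell look-alikes from the thing itself.
- regions_of(picture, query): "region" (480x640 bool, what is visible of it) and "centre" ([row, column] in pixels, amid what is visible of it).
The state is a dict: "clock": time; "joint_pos": joint angles; "joint_velocities": joint speeds; "tau": joint torques, N m; "position": TCP position; "ee_rot": TCP orientation; "ft_force": force on the tool from outside, world axes, zero at the start; "torque": the same for the moment, N m; "grip_width": opening from 0.0 (shut) to 1.0 (fully open).
Only numpy, scipy, OpenCV 4.12 (cv2) and the standard library are available. Lean on these libraries where they do the work, as an engineer would, in place of code of your own. Each camera call takes 0.05 s, during which the arm holds its last target. There are 200 camera calls.

## Working session

There is one attempt and no reset: what is moved stays moved. The work goes in short steps, Python scripts to look and compute and a tool call to move; the robot and the scene stay as the last step left them, time stands still between calls to the robot, and variables do not carry over. Pictures are saved under pics/ and viewed, about 8 in all and at most 12, crops included, and the job is handed in when it is done.

Besides the shell and the picture viewer there is one more tool, called after "Call:" by a JSON object that holds its "method" and its "body". step_arm: Moves the arm, as the interface text tells. Its arguments: {"type":"object","properties":{"increments":{"type":"array"},"force":{"type":"number"}},"required":["increments"]}

```bash
mkdir -p pics; ls; cat > h.py <<'E'
import numpy as np, cv2
from workcell import monitor, camera, ticket, regions_of
def save(c,n): cv2.imwrite('pics/'+n,c['color'][:,:,::-1])
def rays(c,rc):
    rc=np.atleast_2d(np.asarray(rc,float))
    x=(rc[:,1]-c['cx'])/c['fx']; y=(rc[:,0]-c['cy'])/c['fy']
    u,v=x.copy(),y.copy()
    for _ in range(20):
        s=1+c['k1']*(u*u+v*v); u,v=x/s,y/s
    return np.c_[u,-v,-np.ones(len(u))]
def world(c,rc):
    rc=np.atleast_2d(np.asarray(rc)); z=c['range_z'][rc[:,0].astype(int),rc[:,1].astype(int)]
    T=np.array(c['cam_to_world']); p=rays(c,rc)*z[:,None]
    w=p@T[:3,:3].T+T[:3,3]; w[z==0]=np.nan; return w
def onz(c,rc,z):
    T=np.array(c['cam_to_world']); d=rays(c,rc)@T[:3,:3].T; o=T[:3,3]
    return o+d*((z-o[2])/d[:,2])[:,None]
E
python3 - <<'E'
from h import *
o=monitor.get_obs(); print({k:np.round(v,3) for k,v in o.items()})
for n in('scene','top'):
    c=camera(n); save(c,n+'0.png'); print(n,np.round(c['cam_to_world'],3).tolist(),c['fx'],c['k1'])
    for q in('unit_a_mid','load_plate','nest_next','pass_floor','reject_floor','mark','unit_a_cap','seat'):
        for r in regions_of(c,q)[:4]:
            rc=np.argwhere(r['region']); w=world(c,rc); w=w[~np.isnan(w[:,0])]
            print(q,round(r['p'],2),np.round(r['centre']),len(rc),np.round(np.median(w,0),3) if len(w) else '',np.round(w.min(0),3) if len(w) else '',np.round(w.max(0),3) if len(w) else '')
E
```

```text
pics
{'clock': np.float64(0.0), 'joint_pos': array([-1.281,  0.333, -0.065,  1.461,  0.022,  1.35 , -0.089]), 'joint_velocities': array([-0.   , -0.   ,  0.001,  0.001, -0.001,  0.001, -0.   ]), 'tau': array([ 0.0000e+00, -6.2545e+01,  4.9000e-02, -3.9161e+01,  1.6000e-02,
        1.0000e-02, -0.0000e+00]), 'position': array([0.192, 0.594, 0.231]), 'ee_rot': array([ 0.11 ,  0.699, -0.111,  0.698]), 'ft_force': array([ 0.265, -0.047,  0.07 ]), 'torque': array([ 0.004, -0.022, -0.01 ]), 'grip_width': np.float64(1.002)}
scene [[-0.399, -0.592, 0.7, 1.176], [0.917, -0.253, 0.308, 0.361], [-0.005, 0.765, 0.644, 0.68], [0.0, 0.0, 0.0, 1.0]] 448.65104164600774 -0.00952773634245451
unit_a_mid 0.61 [264. 418.] 549 [0.505 0.276 0.06 ] [ 0.374  0.247 -0.002] [0.516 0.29  0.096]
load_plate 0.97 [271. 280.] 1339 [0.597 0.027 0.039] [ 0.544 -0.022  0.025] [0.648 0.072 0.043]
nest_next 0.98 [292. 427.] 2086 [0.52  0.309 0.019] [ 0.439  0.231 -0.003] [0.61  0.397 0.085]
pass_floor 0.61 [210. 208.] 2124 [ 0.446 -0.274  0.005] [ 0.369 -0.343 -0.001] [ 0.52  -0.203  0.018]
reject_floor 0.66 [270. 458.]
[... 1012 characters left out ...]
0.352 0.092] [0.495 0.339 0.018] [0.534 0.385 0.098]
reject_floor 0.76 [190. 474.] 5067 [ 0.638 -0.262  0.007] [ 0.557 -0.341 -0.005] [ 0.72  -0.184  0.055]
mark 0.64 [326. 282.] 314 [0.381 0.147 0.017] [0.356 0.121 0.006] [0.408 0.171 0.026]
mark 0.63 [216. 347.] 7359 [0.588 0.021 0.027] [ 0.479 -0.08  -0.001] [0.702 0.123 0.129]
unit_a_cap 0.69 [257. 216.] 205 [0.496 0.274 0.094] [0.483 0.26  0.019] [0.512 0.3   0.1  ]
unit_a_cap 0.48 [337. 299.] 1065 [0.339 0.126 0.006] [ 0.32   0.055 -0.004] [0.39  0.253 0.017]
seat 0.82 [212. 347.] 1773 [0.595 0.02  0.039] [ 0.544 -0.032  0.021] [0.646 0.072 0.048]
seat 0.47 [263. 206.] 2540 [0.498 0.312 0.02 ] [ 0.45   0.232 -0.006] [0.556 0.402 0.098]
```

View pics/scene0.png

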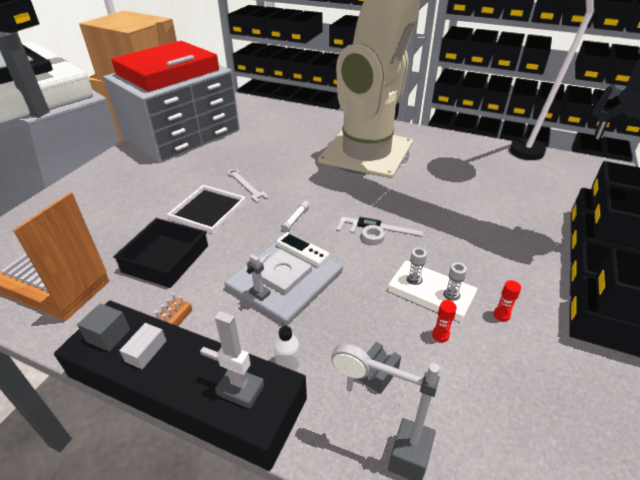

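View pics/top0.png

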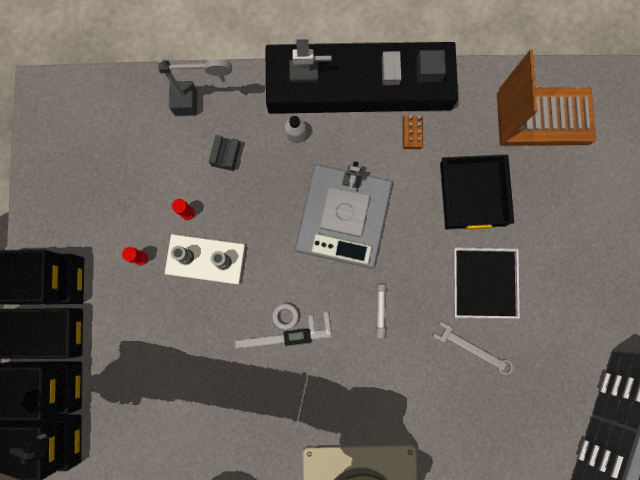

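```bash
cat > m.py <<'E'
from h import *
from scipy.spatial.transform import Rotation as R
o=monitor.get_obs(); print('R',R.from_quat(o['ee_rot']).as_matrix().round(3).tolist())
def plane(c,name,q,zlo,zhi,ztop,pick):
    rs=regions_of(c,q); g=np.indices((480,640)).reshape(2,-1).T
    w=world(c,g).reshape(480,640,3)
    m=(np.nan_to_num(w[...,2])>zlo)&(np.nan_to_num(w[...,2])<zhi)
    m&=(np.abs(w[...,0]-pick[0])<pick[2])&(np.abs(w[...,1]-pick[1])<pick[2])
    n,l,s,_=cv2.connectedComponentsWithStats(m.astype(np.uint8)); k=1+np.argmax(s[1:,4]); m=l==k
    rc=np.argwhere(m); p=onz(c,rc,ztop)
    r=cv2.minAreaRect((p[:,:2]*1000).astype(np.float32))
    print(name,len(rc),'px',rc.mean(0).round(1),'zmed',np.round(np.median(w[m][:,2]),4),'centroid',p.mean(0).round(4),'rect',np.round(r[0],1),np.round(r[1],1),round(r[2],1))
for n in('top','scene'):
    c=camera(n)
    plane(c,n+' capN','x',.085,.105,.094,(.5,.272,.03))
    plane(c,n+' capW','x',.085,.105,.094,(.51,.352,.03))
    plane(c,n+' rack','x',.013,.027,.020,(.505,.31,.12))
    plane(c,n+' plate','x',.034,.0445,.040,(.597,.021,.06))
    plane(c,n+' base','x',.017,.031,.024,(.59,.02,.14))
    plane(c,n+' column','x',.10,.135,.124,(.66,.01,.07))
    plane(c,n+' binrim','x',.038,.055,.046,(.638,-.262,.11))
    plane(c,n+' trayrim','x',.01,.025,.016,(.446,-.274,.1))
    cv2.imwrite(f'pics/{n}_crop.png',cv2.resize(c['color'][150:320,150:400] if n=='top' else c['color'][220:330,220:490],None,fx=3,fy=3,interpolation=cv2.INTER_CUBIC)[:,:,::-1])
E
python3 m.py
```

```text
R [[0.0, 0.308, 0.951], [0.0, 0.951, -0.308], [-1.0, 0.0, 0.0]]Traceback (most recent call last):
  File "m.py", line 15, in <module>
    plane(c,n+' capN','x',.085,.105,.094,(.5,.272,.03))
    ~~~~~^^^^^^^^^^^^^^^^^^^^^^^^^^^^^^^^^^^^^^^^^^^^^^
  File "m.py", line 5, in plane
    rs=regions_of(c,q); g=np.indices((480,640)).reshape(2,-1).T
ValueError: it knows: caliper, load_plate, mark, nest_next, nest_wait, oil_bottle, pass_floor, pin_gauges, plug_gauge, reject_floor, ring_gauge, seat, unit_a_cap, unit_a_mid, unit_b_cap, unit_b_mid, v_block, wren
```

```bash
sed -i 's/rs=regions_of(c,q); //' m.py; python3 m.py
```

```text
R [[0.0, 0.308, 0.951], [0.0, 0.951, -0.308], [-1.0, 0.0, -0.0]]
top capN 181 px [258.5 218. ] zmed 0.0937 centroid [0.4972 0.2741 0.094 ] rect [497.2 274.1] [29.6 27.6] 0.0
top capW 184 px [253. 178.] zmed 0.0929 centroid [0.5095 0.3532 0.094 ] rect [509.4 352.3] [29.9 27.7] 89.0
top rack 2494 px [259.7 205.3] zmed 0.0198 centroid [0.5024 0.3123 0.02  ] rect [503.6 314.3] [157.9  84.5] 81.2
top plate 1541 px [211.7 344.8] zmed 0.0394 centroid [0.5946 0.0202 0.04  ] rect [594.5  20.3] [86.  87.1] 76.2
top base 4074 px [210.7 343.7] zmed 0.0236 centroid [0.5997 0.0217 0.024 ] rect [589.3  21.5] [169.5 189.9] 76.3
top column 215 px [172.8 353.7] zmed 0.1083 centroid [0.6567 0.0054 0.124 ] rect [651.3   5. ] [27.2 53.6] 88.6
top binrim 1124 px [189.6 478.4] zmed 0.0454 centroid [ 0.6353 -0.2574  0.046 ] rect [ 633.5 -255.1] [149.9 140.3] 1.7
top trayrim 636 px [282.2 486.3] zmed 0.0154 centroid [ 0.445  -0.2726  0.016 ] rect [ 444.2 -271.6] [137.2 143.7] 88.2
scene capN 163 px [253.2 418.5] zmed 0.0933 centroid [0.5038 0.275  0.094 ] rect [504.4 275.2] [38.3 29.1] 2.8
scene capW 183 px [268.5 458. ] zmed 0.0924 centroid [0.5169 0.3536 0.094 ] rect [517.1 353.9] [29.3 37.4] 83.9
scene rack 1968 px [288.  431.7] zmed 0.0195 centroid [0.5111 0.3136 0.02  ] rect [508.7 313.8] [156.8  92.2] 81.2
scene plate 1129 px [269.3 283.6] zmed 0.0391 centroid [0.5983 0.0251 0.04  ] rect [598.6  21.8] [90.  90.5] 76.8
scene base 2907 px [285.1 285. ] zmed 0.0233 centroid [0.6226 0.0399 0.024 ] rect [596.   23.9] [171.4 192.4] 76.4
scene column 250 px [262.3 255.8] zmed 0.1075 centroid [0.6783 0.0148 0.124 ] rect [677.   18.5] [47.7 39.8] 28.6
scene binrim 958 px [245.4 159.3] zmed 0.0442 centroid [ 0.6424 -0.2536  0.046 ] rect [ 638.6 -254.2] [150.9 143.2] 1.9
scene trayrim 456 px [206.8 205.9] zmed 0.0141 centroid [ 0.4509 -0.2708  0.016 ] rect [ 447.9 -270.6] [140.1 151.1] 88.0
```

View pics/top_crop.png

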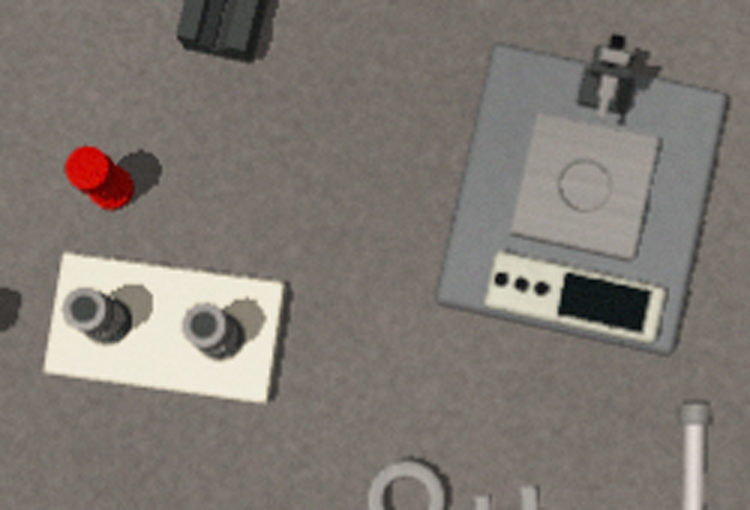

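View pics/scene_crop.png

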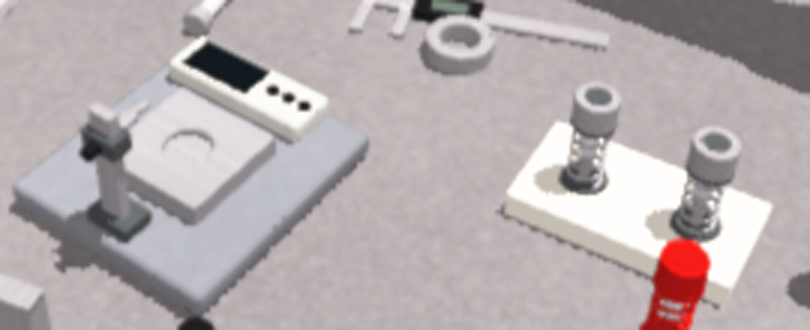

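```bash
cat >> h.py <<'E'
def ortho(c,x0,y0,z,h=.03,s=.00025):
    # rows: +x up, cols: -y right
    n=int(2*h/s); i,j=np.indices((n,n)); P=np.stack([x0+h-(i+.5)*s,y0+h-(j+.5)*s,np.full(i.shape,z)],-1)
    T=np.array(c['cam_to_world']); q=(P-T[:3,3])@T[:3,:3]; u=q[...,0]/-q[...,2]; v=-q[...,1]/-q[...,2]
    k=1+c['k1']*(u*u+v*v)
    return cv2.remap(c['color'],(u*k*c['fx']+c['cx']).astype(np.float32),(v*k*c['fy']+c['cy']).astype(np.float32),cv2.INTER_CUBIC)
def circ(c,x0,y0,z,r,h=.03,s=.00025,tol=.0015):
    im=ortho(c,x0,y0,z,h,s); g=cv2.GaussianBlur(cv2.cvtColor(im,cv2.COLOR_RGB2GRAY),(0,0),3)
    k=cv2.HoughCircles(g,cv2.HOUGH_GRADIENT_ALT,1,5,param1=40,param2=.3,minRadius=int((r-tol)/s),maxRadius=int((r+tol)/s))
    out=[]
    if k is not None:
        for a in k.reshape(-1,k.shape[-1])[:3]:
            out.append([round(float(v),2) for v in ((x0+h-a[1]*s)*1e3,(y0+h-a[0]*s)*1e3,a[2]*s*1e3)]); cv2.circle(im,(int(a[0]),int(a[1])),int(a[2]),(255,0,0),1)
    return out,im
E
python3 - <<'E'
from h import *
rows=[]
for n in('top','scene'):
    c=camera(n); ims=[]
    for nm,a in(('capN',(.499,.2745,.094,.015)),('capW',(.511,.353,.094,.015)),('seat',(.596,.021,.040,.0174))):
        o,im=circ(c,*a); print(n,nm,o); ims.append(im)
    rows.append(np.hstack(ims))
cv2.imwrite('pics/fit.png',np.vstack(rows)[:,:,::-1])
E
```

```text
top capN [[498.5, 275.5, 14.45]]
top capW [[510.25, 354.5, 14.44]]
top seat []
scene capN []
scene capW []
scene seat []
```

View pics/fit.png

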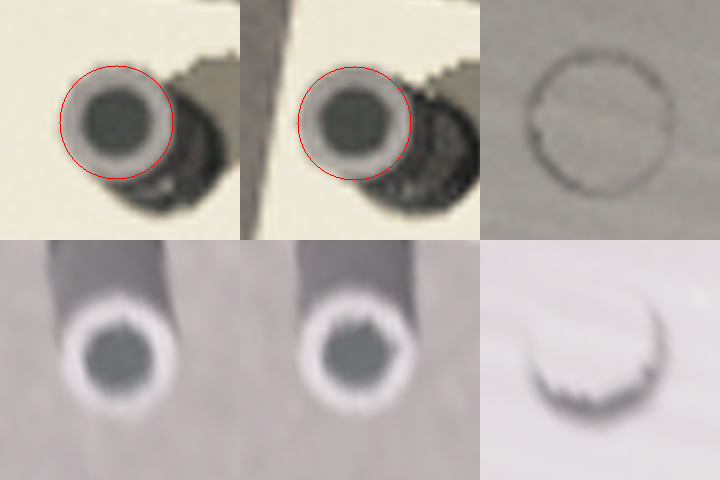

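Call:
{"method": "step_arm", "body": {"increments": [[0.056,0.0256,-0.0266,-0.003,0.006],[0.056,0.0256,-0.0266,-0.003,0.006],[0.056,0.0256,-0.0266,-0.003,0.006],[0.056,0.0256,-0.0266,-0.003,0.006],[0.056,0.0256,-0.0266,-0.003,0.006],[0.056,0.0256,-0.0266,-0.003,0.006],[0.056,0.0256,-0.0266,-0.003,0.006],[0.056,0.0256,-0.0266,-0.003,0.006],[0.056,0.0256,-0.0266,-0.003,0.006],[0.056,0.0256,-0.0266,-0.003,0.006],[0.056,0.0256,-0.0266,-0.003,0.006],[0.056,0.0256,-0.0266,-0.003,0.006]], "force": 40}}

```text
clock: 2.15
position: [0.5006, 0.2741, 0.1955]
ee_rot: [0.085, 0.702, -0.085, 0.702]
ft_force: [0.2, 0.9, 0.2]
grip_width: 0.654
```

Call:
{"method": "step_arm", "body": {"increments": [[0.056,-0.0005,0.0005,-0.03,0],[0.056,-0.0005,0,-0.03,0],[0.056,0,0,-0.03,0],[0.056,0,0,-0.025,0],[0.056,0,0,-0.02,0],[0.056,0,0,0,0],[0.056,0,0,0,0]]}}

```text
clock: 2.73
position: [0.4981, 0.2757, 0.06]
ee_rot: [0.085, 0.702, -0.085, 0.702]
ft_force: [0.9, -0.5, 0.4]
grip_width: 0.656
```

```bash
python3 - <<'E'
from h import *
a=camera('scene');b=camera('top')
f=lambda i:cv2.resize(i,(400,400),interpolation=cv2.INTER_CUBIC)
cv2.imwrite('pics/g1.png',np.hstack([f(a['color'][200:300,370:470]),f(b['color'][210:310,165:265])])[:,:,::-1])
E
```

```text
(no output)
```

View pics/g1.png

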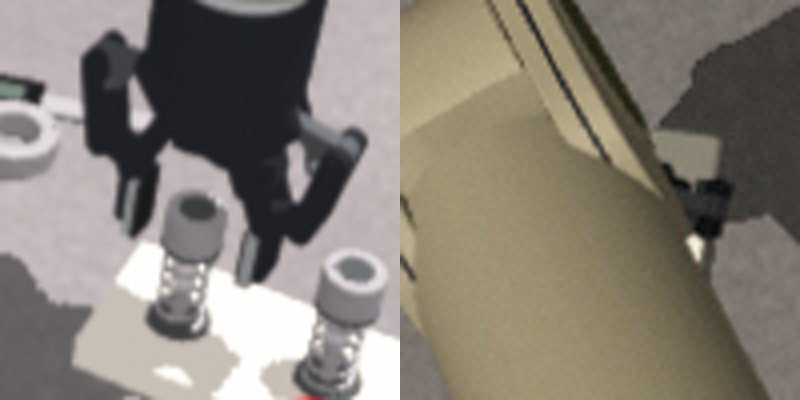

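Call:
{"method": "step_arm", "body": {"increments": [[0.02,0,0,0,0],[0.02,0,0,0,0],[0.02,0,0,0,0],[0.02,0,0,0,0],[0.02,0,0,0,0],[0.02,0,0,0,0]], "force": 40}}

```text
clock: 3.33
position: [0.4989, 0.2762, 0.0608]
ee_rot: [0.085, 0.702, -0.085, 0.702]
ft_force: [1.2, 0.2, 3.5]
grip_width: 0.338
```

```bash
python3 - <<'E'
from h import *
a=camera('scene'); o=monitor.get_obs(); print(o['ft_force'],o['torque'],o['position'],o['grip_width'])
cv2.imwrite('pics/base_scene.png',a['color'][:,:,::-1])
print(circ(a,.5,.2745,.094,.015)[0])
for q in('unit_a_mid','unit_a_cap'):
  for r in regions_of(a,q)[:3]: print(q,r['p'],r['centre'])
E
```

```text
[0.90050369 0.26963105 4.15410165] [ 0.0243927  -0.14399834  0.02384154] [0.49888809 0.27622867 0.06076492] 0.339141947932856
[]
unit_a_mid 0.67 [268.0, 419.0]
unit_a_cap 0.82 [254.9, 418.2]
```

Call:
{"method": "step_arm", "body": {"increments": [[0.02,0,0,0.02,0],[0.02,0,0,0.03,0],[0.02,0.0121,-0.0317,0.015,0],[0.02,0.0121,-0.0317,0,0],[0.02,0.0121,-0.0317,0,0],[0.02,0.0121,-0.0317,0,0],[0.02,0.0121,-0.0317,0,0],[0.02,0.0121,-0.0317,0,0],[0.02,0.0121,-0.0317,0,0],[0.02,0.0121,-0.0317,-0.01,0],[0.02,0,0,-0.01,0],[0.02,0,0,0,0]]}}

```text
clock: 4.48
position: [0.5938, 0.0197, 0.1026]
ee_rot: [0.086, 0.703, -0.087, 0.7]
ft_force: [-0.1, 0.7, -1.7]
grip_width: 0.338
```

```bash
python3 - <<'E'
from h import *
a=camera('scene'); o=monitor.get_obs(); print(o['ft_force'],o['torque'],o['position'],o['grip_width'])
b=camera('top'); f=lambda i:cv2.resize(i,(400,400),interpolation=cv2.INTER_CUBIC)
cv2.imwrite('pics/g2.png',np.hstack([f(a['color'][200:300,235:335]),f(ortho(a,.596,.021,.040))])[:,:,::-1])
E
```

```text
[-1.07273296  0.96421973 -1.91404057] [0.05310969 0.02489319 0.01293392] [0.59397346 0.02189613 0.10354813] 0.33997232814794714
```

View pics/g2.png

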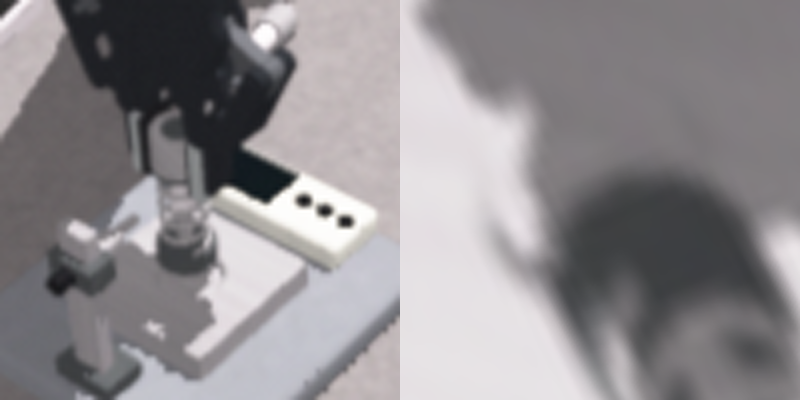

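Call:
{"method": "step_arm", "body": {"increments": [[0.02,0.001,0,-0.006,0],[0.02,0,0,0,0],[0.02,0,0,0,0]]}}

```text
clock: 4.83
position: [0.5961, 0.0235, 0.0992]
ee_rot: [0.084, 0.702, -0.084, 0.702]
ft_force: [0.1, 0.2, -1.7]
grip_width: 0.339
```

```bash
python3 - <<'E'
from h import *
a=camera('scene'); o=monitor.get_obs(); print(o['ft_force'],o['torque'],o['position'],o['grip_width'])
z=o['position'][2]-.0528; print('foot z',z)
f=lambda i:cv2.resize(i,(400,400),interpolation=cv2.INTER_CUBIC)
A=ortho(a,.598,.0216,z); B=ortho(a,.598,.0216,.04)
for i in (A,B):
  cv2.circle(i,(120,120),int(.016/.00025 if i is A else .0173/.00025),(255,0,0),1)
cv2.imwrite('pics/g3.png',np.hstack([f(A),f(B)])[:,:,::-1])
E
```

```text
[-0.08908622 -0.58148634 -1.77033061] [ 0.01484028  0.00218771 -0.05634304] [0.59623648 0.02324357 0.09945921] 0.340697787600146
foot z 0.04665921442793147
```

View pics/g3.png

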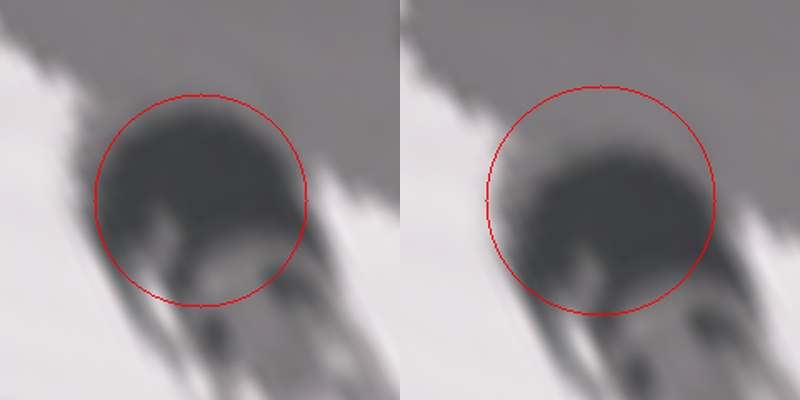

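Call:
{"method": "step_arm", "body": {"increments": [[0.02,0.0008,-0.0006,0,0],[0.02,0,0,-0.004,0],[0.02,0,0,-0.003,0],[0.02,0,0,-0.002,0],[0.02,0,0,0,0]]}}

```text
clock: 5.3
position: [0.5967, 0.0218, 0.0896]
ee_rot: [0.085, 0.702, -0.085, 0.702]
ft_force: [-1.1, -0.2, -1.6]
grip_width: 0.338
```

Call:
{"method": "step_arm", "body": {"increments": [[0.02,0,0,-0.001,0],[0.02,0,0,-0.001,0],[0.02,0,0,-0.001,0],[0.02,0,0,0,0],[0.02,0,0,0,0]]}}

```text
clock: 5.72
position: [0.5974, 0.0217, 0.0878]
ee_rot: [0.085, 0.702, -0.085, 0.702]
ft_force: [-0.2, -0.2, 1.9]
grip_width: 0.34
```

```bash
python3 - <<'E'
from h import *
a=camera('scene'); o=monitor.get_obs(); print(o['ft_force'],o['torque'],o['position'],o['grip_width'])
f=lambda i:cv2.resize(i,(600,600),interpolation=cv2.INTER_CUBIC)
cv2.imwrite('pics/g4.png',f(a['color'][225:300,245:320])[:,:,::-1])
E
```

```text
[-0.68865287 -0.19511947  2.65231735] [-0.04872362  0.14592854  0.07779428] [0.59738749 0.02171487 0.08775495] 0.3394582129767093
```

View pics/g4.png

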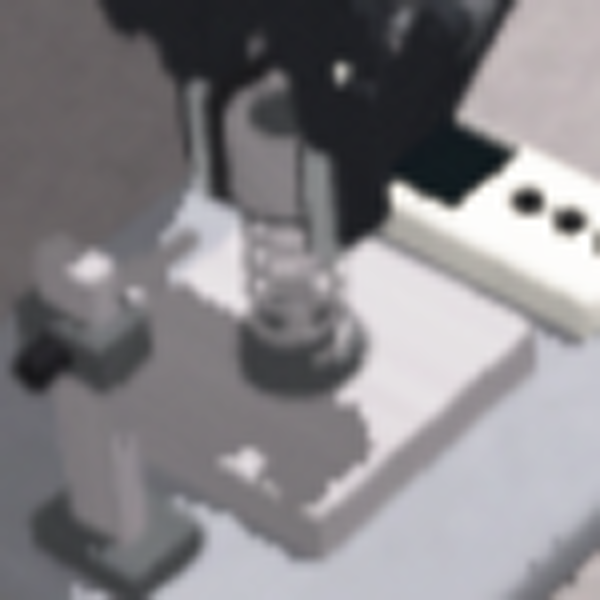

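Call:
{"method": "step_arm", "body": {"increments": [[0.02,0,0,0,0],[0.02,0,0,-0.002,0],[0.02,0,0,-0.002,0],[0.02,0,0,-0.001,0],[0.02,0,0,0,0],[0.02,0,0,0,0]], "force": 80}}

```text
clock: 6.27
position: [0.5975, 0.0216, 0.0829]
ee_rot: [0.085, 0.702, -0.085, 0.702]
ft_force: [-2.0, -1.3, 7.7]
grip_width: 0.328
```

Call:
{"method": "step_arm", "body": {"increments": [[0.02,0,0,-0.002,0],[0.02,0,0,-0.002,0],[0.02,0,0,-0.001,0],[0.02,0,0,0,0],[0.02,0,0,0,0]]}}

```text
clock: 6.68
position: [0.5978, 0.0215, 0.0784]
ee_rot: [0.085, 0.701, -0.085, 0.703]
ft_force: [-3.7, -1.6, 12.5]
grip_width: 0.324
```

```bash
python3 - <<'E'
from h import *
F=[]
for _ in range(4): camera('scene'); o=monitor.get_obs(); F.append(o['ft_force'])
print(np.round(F,2),o['position'],o['grip_width'])
E
```

```text
[[-3.26 -1.52 13.15]
 [-3.87 -1.4  12.71]
 [-2.92 -1.94 12.65]
 [-3.73 -2.12 12.42]] [0.59776975 0.0214955  0.07849237] 0.33222979153618604
```

Call:
{"method": "step_arm", "body": {"increments": [[0.02,-0.0005,-0.0003,-0.001,0],[0.02,-0.0005,0,-0.0007,0],[0.02,0,0,0,0],[0.02,0,0,0,0]]}}

```text
clock: 7.22
position: [0.5974, 0.0214, 0.0772]
ee_rot: [0.085, 0.701, -0.085, 0.703]
ft_force: [-3.3, -0.3, 12.9]
grip_width: 0.331
```

```bash
python3 - <<'E'
from h import *
F=[]
for _ in range(4): a=camera('scene'); o=monitor.get_obs(); F.append(o['ft_force'])
print(np.round(F,2),np.mean(F,0),o['position'],o['grip_width'])
f=lambda i:cv2.resize(i,(600,600),interpolation=cv2.INTER_CUBIC)
cv2.imwrite('pics/g5.png',f(a['color'][225:300,245:320])[:,:,::-1])
w=world(a,np.argwhere(np.ones((480,640)))).reshape(480,640,3)
for nm,(x,y) in dict(cap=(.5972,.0215),finger=(.63,.013)).items():
    m=(np.hypot(w[...,0]-x,w[...,1]-y)<.017)&(w[...,2]>.09); print(nm,m.sum(),np.percentile(w[m][:,2],[5,50,80,95]).round(4) if m.any() else '')
E
```

```text
[[-2.6  -1.4  14.21]
 [-2.86 -1.14 14.25]
 [-2.14 -1.88 14.74]
 [-0.81 -1.38 13.37]] [-2.10356189 -1.44771363 14.14309611] [0.59740486 0.02133555 0.0772616 ] 0.3267849673115512
cap 519 [0.0978 0.1868 0.4709 0.48  ]
finger 2346 [0.2201 0.3611 0.4357 0.4552]
```

View pics/g5.png

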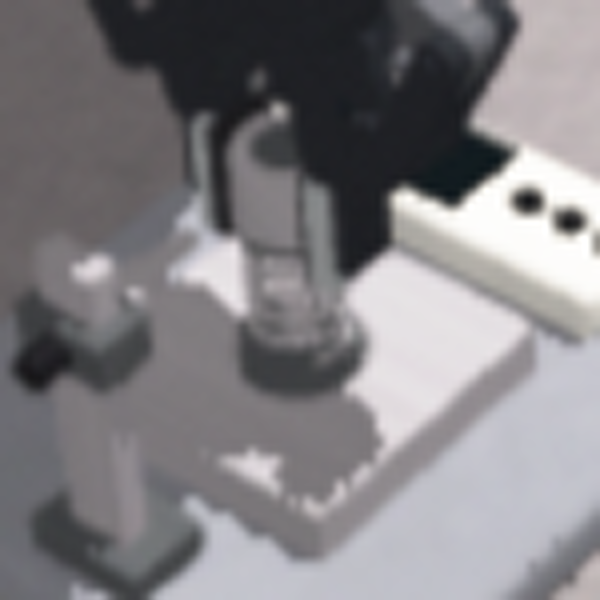

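Call:
{"method": "step_arm", "body": {"increments": [[0.02,-0.0005,-0.0003,-0.0005,0],[0.02,0,0,0,0],[0.02,0,0,0,0],[0.02,0,0,0,0],[0.02,0,0,0,0],[0.02,0,0,0,0],[0.02,0,0,0,0],[0.02,0,0,0,0],[0.02,0,0,0,0],[0.02,0,0,0,0],[0.02,0,0,0,0],[0.02,0,0,0,0]]}}

```text
clock: 8.42
position: [0.5972, 0.0213, 0.0769]
ee_rot: [0.085, 0.701, -0.085, 0.703]
ft_force: [-2.3, -0.6, 14.4]
grip_width: 0.327
```

```bash
python3 - <<'E'
from h import *
F=[]
for _ in range(6): a=camera('scene'); o=monitor.get_obs(); F.append(o['ft_force'])
print(np.round(F,2)[:,2],np.mean(F,0),o['position'],o['grip_width'])
# cap top rim (highest visible cap pixels along front of axis) and finger in the depth image
w=world(a,np.argwhere(np.ones((480,640)))).reshape(480,640,3)
for nm,(x,y,r) in dict(cap=(.611,.018,.007),finger=(.636,.012,.012)).items():
    m=(np.hypot(w[...,0]-x,w[...,1]-y)<r)&(w[...,2]>.085)&(w[...,2]<.14); print(nm,m.sum(),np.percentile(w[m][:,2],[5,50,95]).round(4) if m.any() else '')
E
```

```text
[15.04 13.68 13.99 13.96 14.85 14.33] [-1.2889669  -0.63702385 14.30854659] [0.59721196 0.02131138 0.07694231] 0.32737621592350746
cap 54 [0.087  0.0989 0.1094]
finger 32 [0.1012 0.1037 0.1061]
```

Call:
{"method": "step_arm", "body": {"increments": [[0.02,0,0,0.004,0],[0.02,0,0,0.008,0],[0.02,0,0,0.015,0],[0.02,0,0,0.025,0],[0.02,-0.015,-0.0293,0.015,0],[0.02,-0.015,-0.0293,0,0],[0.02,-0.015,-0.0293,0,0],[0.02,-0.015,-0.0293,0,0],[0.02,-0.015,-0.0293,0,0],[0.02,-0.015,-0.0293,0,0],[0.02,-0.015,-0.0293,0,0],[0.02,-0.015,-0.0293,0,0]]}}

```text
clock: 9.72
position: [0.4744, -0.2142, 0.1417]
ee_rot: [0.085, 0.702, -0.085, 0.702]
ft_force: [0.6, -0.0, -1.5]
grip_width: 0.328
```

Call:
{"method": "step_arm", "body": {"increments": [[0.02,-0.015,-0.0293,0,0],[0.02,-0.015,-0.0293,0,0],[0.02,0,0,-0.02,0],[0.02,0,0,-0.03,0],[0.02,0,0,-0.015,0],[0.02,0,0,-0.005,0],[0.02,0,0,0,0],[0.02,0,0,0,0]]}}

```text
clock: 10.38
position: [0.4459, -0.2719, 0.0726]
ee_rot: [0.085, 0.702, -0.085, 0.702]
ft_force: [-0.2, -0.5, -1.2]
grip_width: 0.329
```

```bash
python3 - <<'E'
from h import *
a=camera('scene'); o=monitor.get_obs(); print(o['ft_force'],o['position'],o['grip_width'])
f=lambda i:cv2.resize(i,(600,600),interpolation=cv2.INTER_CUBIC)
cv2.imwrite('pics/g6.png',f(a['color'][140:260,150:270])[:,:,::-1])
E
```

```text
[-0.20127899 -0.35104469 -1.46392234] [ 0.44628593 -0.27202479  0.07309361] 0.32871848891879685
```

View pics/g6.png

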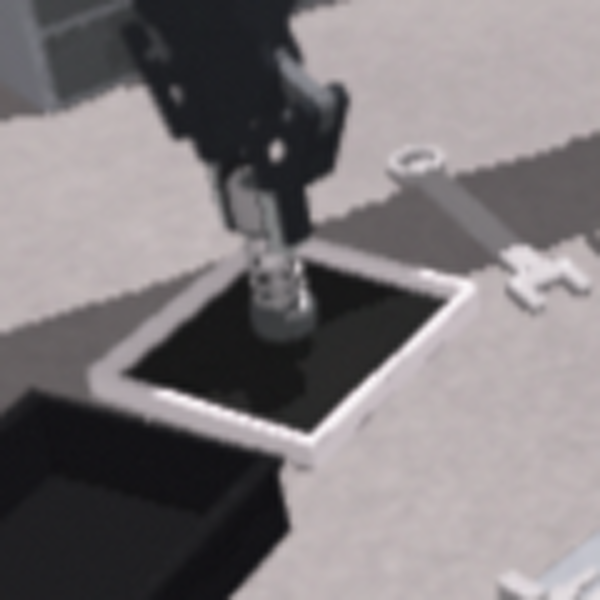

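Call:
{"method": "step_arm", "body": {"increments": [[0.02,0,0,-0.005,0],[0.02,0,0,-0.004,0],[0.02,0,0,-0.003,0],[0.02,0,0,-0.001,0],[0.02,0,0,0,0],[0.02,0,0,0,0]]}}

```text
clock: 10.93
position: [0.4457, -0.2718, 0.0592]
ee_rot: [0.085, 0.702, -0.085, 0.702]
ft_force: [-0.7, -0.5, -1.1]
grip_width: 0.329
```

Call:
{"method": "step_arm", "body": {"increments": [[0.02,0,0,-0.0007,0],[0.02,0,0,0,0],[0.02,0,0,0,0]]}}

```text
clock: 11.18
position: [0.4458, -0.272, 0.0588]
ee_rot: [0.085, 0.702, -0.085, 0.702]
ft_force: [-0.4, 0.3, 2.7]
grip_width: 0.331
```

Call:
{"method": "step_arm", "body": {"increments": [[0.028,0,0,0,0],[0.032,0,0,0,0],[0.038,0,0,0,0],[0.046,0,0,0,0],[0.056,0,0,0,0],[0.056,0,0,0,0],[0.056,0,0,0,0]], "force": 20}}

```text
clock: 11.77
position: [0.4456, -0.2718, 0.0584]
ee_rot: [0.085, 0.702, -0.085, 0.702]
ft_force: [-0.1, 0.2, 0.9]
grip_width: 0.657
```

Call:
{"method": "step_arm", "body": {"increments": [[0.056,0,0,0.015,0],[0.056,0,0,0.03,0],[0.056,0,0,0.04,0],[0.056,0,0,0.04,0],[0.056,0,0.03,0,0],[0.056,0,0.035,0,0],[0.056,0,0.035,0,0],[0.056,0,0.035,0,0],[0.056,0,0,0,0],[0.056,0,0,0,0]]}}

```text
clock: 12.6
position: [0.4458, -0.135, 0.1836]
ee_rot: [0.084, 0.702, -0.083, 0.702]
ft_force: [-0.2, -1.2, 0.5]
grip_width: 0.654
```

```bash
python3 - <<'E'
from h import *
o=monitor.get_obs(); print(o['clock'],o['position'],o['ft_force'])
a=camera('scene'); w=world(a,np.argwhere(np.ones((480,640)))).reshape(480,640,3)
m=(np.hypot(w[...,0]-.446,w[...,1]+.272)<.03)&(w[...,2]>.08)&(w[...,2]<.11); print(m.sum(),np.median(w[m],0))
save(a,'end.png')
E
```

```text
12.6 [ 0.44578557 -0.1350054   0.18355708] [-0.20187645 -1.15982877  0.46271795]
106 [ 0.44936743 -0.2699574   0.08957678]
```

View pics/end.png

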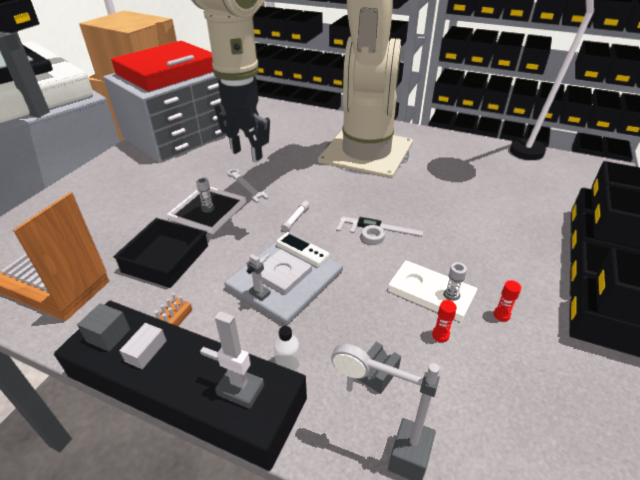

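The picture shows the unit standing upright in the pass tray at pixel (205,193). The other unit is still in its nest at (456,280), and nothing else has moved.

```bash
python3 -c "
from h import *
print(ticket.hand_in())"
```

```text
the job is handed in; nothing more can be done
None
```

The unit from the nest nearer the tester tested sound. It now stands upright in the shallow pass tray, and the job is handed in at about 12.7 s.

- **Press:** I seated the unit in the load plate and held it for over 1 s at 14–15 N by the wrist sensor. The plate saw about 16 N with the unit's weight and stayed below 20 N in every reading, though the sensor was only sampled now and then.
- **Result:** The spring needed about 1.1 N per mm and the cap travelled about 11 mm. That leaves the cap top about 75 mm above the seat floor, against the mark at 71 mm. The depth picture agrees roughly: cap about 109 mm and finger about 105 mm above the table.
- **Last checks:** The cap top in the tray is at about 90 mm, which fits a free, upright unit. The gripper is clear, and the other unit and the other things on the table look untouched.
- **Disagreements:** Before seating, the scene camera put the foot about 2 mm off in x from the position worked out from the earlier measurements. I split the difference and it dropped in without force. During the press there was a sideways force of up to about 4 N, which I trimmed to about 1.5 N.

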